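Set the overhang gauge, slide the plank out to its pointer and hold it

ROBOT

A 6-joint arm with a two-finger parallel gripper is mounted at the origin on the work surface. World frame = base frame: x ahead of the robot, y to its left, z up, the work surface at z = 0. Lengths are in m, angles in degrees, forces in N, time in s.
With the tool pointing down it reaches from about 0.325 to 0.9 m from the base axis. Payload 6.1 kg.
Tool frame: the origin (TCP) lies midway between the tips of the shut fingers; the grasp point (between the pads) lies 19 mm behind it (manip.tcp_to_grasp is the distance from the TCP to the grasp point, in m); x points along the fingers, y is the direction in which the jaws open and shut, and the axes are right-handed (so a half turn about x gives the same grasp; the last joint's range is limited). The gripper opens to 85 mm and grips with 20 to 120 N. Pads are 22 mm wide; open, the fingers measure 114 mm over their backs; the gripper's body (76 mm by 85 mm) begins 54 mm behind the grasp point. The pads swing forward as they close: fully open they stand 13 mm farther back than shut.
Start: joints at [-70.594, 12.628, 87.462, -0, 79.91, -7.225], TCP at [0.28, -0.559, 0.231] pointing down, gripper open.
Joint ranges: [-170.65, 170.65], [-52.31, 119.04], [5.05, 147.46], [-71.25, 251.25], [11.57, 151.72], [-153.62, 153.62]. Speed limits (degrees/s): [147.25, 147.25, 172.46, 180, 180, 180].

INTERFACE

Orientations are given as a 3x3 rotation matrix whose columns are the frame's x, y, z axes.
In Python, from bench import manip, cams, ticket gives the robot as it stands.
- The arm moves only by the tool apply_moves, never from a script. Its arguments are lists of equal length, an entry for each row: "dp": the shift along the world's x, y, z in m, a list of three; "spin": the turn about the world's z in degrees; "gripper": the finger opening in m, from 0 to 0.0854. A call has 1 to 12 rows; each row shifts and turns the pose as measured when the row begins; what a row does not reach is not made up. A row lasts 1/8 s, in which the tool goes at most 62.5 mm and 10.7 degrees, less where a joint would pass 70% of its speed; a pose out of reach is approached as far as the arm can. A call with a gripper value outside its range is refused whole. The fingers move at their own pace and stop on an object; the grip force is fixed at half the most. Time passes only in rows, so rows that do not move let the fingers close. It gives the time, the measured TCP pose, the force and the opening at its end, in the units of the state.
- manip.get_obs(): the state, without advancing time (a new reading comes with each control period).
- cams.capture(name): name is "scene" or "top"; returns (picture, depth): 420x560x3 uint8, red, green, blue; 420x560 float32, m along the optical axis (not along the pixel's ray), 0 where there is no reading.
- cams.get_calibration(name): a dict with "mtx" (3x3 intrinsics, pixels), "position" and "rotation" of the camera in the world. Camera axes: x right, y up, looking along -z (the intrinsics and any distortion apply to the point x, -y, -z); pixel columns grow to the right and rows downward; lengths in m; the calibration is good to about 2 mm. A picture is of the moment at which its call begins. get_calibration takes no time and is no camera call.
- ticket.close_job(): hands the job in, once; it reports no verdict.
The state is a dict: "t": time; "qpos": joint angles; "qvel": joint speeds; "joint_efforts": joint torques, N m; "tool_pos": TCP position; "tcp_rot": TCP orientation; "contact_force": force on the tool from outside, world axes, zero at the start; "wrist_torque": the same for the moment, N m; "opening": opening from 0.0 (shut) to 1.0 (fully open).
Only numpy, scipy, OpenCV 4.12 (cv2) and the standard library are available. Lean on these libraries where they do the work, as an engineer would, in place of code of your own. Each camera call takes 0.05 s, during which the arm holds its last target. There are 200 camera calls.

TASK

Set up this plank for drilling near its end: push the gauge's carriage fully home along its rail against the end block, and only then swing its lever round until it points outward in line with the rail to lock it. After that slide the plank outward along the bearer, straight and without lifting it, until its leading end is level with the pointer's tip, and finish while still holding the plank there with the gripper, flat on the bearer and touching nothing else, because on its own it would tip. Leave the other things on the table where they are.

Things in the scene. Friction and masses are not known exactly. Their poses are not given: they have to be found in the camera images.
- bearer: (All sizes in this list are in mm.) Fixed wooden bearer the plank lies on: a beam 260 long, 40 wide, its top 55 above the table, on two flat cross feet (110 wide, 12 high). Origin: centre of its underside at table level. Its x axis is the outward direction (roughly the robot's left), y is across, z up. The outward edge of its top is 130 from the origin along +x.
- plank_center (a point): Centre (half-way up) of the plank: the plain pale board 320 long (its x), 54 wide (its y), 20 thick, 0.17 to 0.35 kg, loose on top of the bearer, which is 7 narrower than it on each side. Its x axis points to the outward (leading) end. It lies along the bearer within about 0.02 rad. Alone, it tips over the bearer's edge when it overhangs by more than half its length.
- plank_end (a point): Middle of the top edge at the plank's leading (outward) end face: 160 along the plank's +x from its centre, 10 above the centre. Same axes.
- gauge: Fixed steel rail of the overhang gauge, standing on the table beyond the bearer's outward edge, beside the plank's path on the side away from the robot; it is parallel to the bearer (its x is also outward). Rail 170 long, 44 wide, 8 high; 45-high end block at its outward end. Origin: at table level, on the rail's centre line, 15 outward of the rail's middle.
- carriage (a joint): Position (m) of the gauge's carriage along the rail: 0.080 is fully home, against the end block; grows outward. Slides with about 2.5 N of friction and stays where it is left. The carriage is an aluminium block 44 along the rail, 40 across, from 14 to 64 above the table; it carries the pointer and the lever.
- carriage_face (a point): Centre of the carriage's inward face (the face towards the bearer, which can be pushed outward), 39 above the table. x axis along the rail, outward.
- pointer_tip (a point): Tip of the short steel cone pointer that sticks out of the carriage towards the plank's path, 57 above the table, about 20 from the plank's side when the plank is alongside. Moves with the carriage; with the carriage home it stands 185 to 220 beyond the outward edge of the bearer. Its x axis points outward along the rail.
- lock_lever (a joint): Angle (rad) of the locking lever on top of the carriage: 0 points square across the rail, away from the plank; it turns anticlockwise seen from above; 1.571 is locked, pointing outward in line with the rail (a firm stop). Friction 0.06 N m; stays where it is left.
- lever_hinge (a point): Point on the lever's upright turning axis, 94 above the table (the height of the post's middle).
- lever_post (a point): Middle of the black upright grip post at the lever's end, 45 from the turning axis: 18 in diameter, 36 high (76 to 112 above the table). It can be pinched from above or pushed.
- offcut: Bystander: short wood offcut 110x45x20 lying beside the bearer, on its far side. Origin: centre of underside.
- tape_roll: Bystander: cardboard ring 64 across, 24 high, on the far side of the bearer near its outward end. Origin: centre of underside.
- screwdriver: Bystander: screwdriver 190 long lying across, a little beyond the bearer's inward end. Origin: underside.
- jar: Bystander: glass jar 64 across, 85 high, at the back. Origin: centre of underside.
- cup: Bystander: white cup 84 across, 75 high, at the back. Origin: centre of underside.
- can: Bystander: steel can 70 across, 95 high, at the back. Origin: centre of underside.
- wrench: Bystander: open-ended wrench 170 long lying on the left. Origin: underside.
There are look-alikes about, which are no part of the job. What is shaped like the gauge but green is not meant.

How it is judged (in metres and radians):
On the way, in this order (a step that is already met when the one before it is completed fails the run):
1. the carriage is fully home with the lever not yet turned, the plank not yet slid (value of joint carriage above 0.076 m and value of joint lock_lever below 0.9 rad and distance of plank_end from where it was at the start of the episode below 0.04 m), for 0.1 s.
2. the lever is turned to its locked position with the carriage home, the plank not yet slid (value of joint carriage above 0.076 m and value of joint lock_lever above 1.4 rad and distance of plank_end from where it was at the start of the episode below 0.04 m), for 0.1 s.
At the end, for the whole second after the job is handed in: Carriage home (4 mm), lever locked (0.17 rad); plank end within 6 mm of the pointer tip along the rail; plank still, on the bearer (height 5 mm, sideways 15 mm, 0.10 rad), level (0.05 rad), held or pressed by the fingers (over 1 N), touching neither gauge nor table (value of joint carriage above 0.076 m and value of joint lock_lever above 1.4 rad and x of plank_end in the frame of pointer_tip between -0.006 and 0.006 m and z of plank_center in the frame of bearer between 0.06 and 0.07 m and y of plank_center in the frame of bearer between -0.015 and 0.015 m and angle between plank_center's own z axis and vertical below 0.05 rad and angle between the x axis of plank_center and the x axis of bearer, either way round below 0.1 rad and contact force between plank and the fingers above 1 N and contact force between plank and gauge below 0.5 N and contact force between plank and table below 0.5 N and linear speed of plank below 0.02 m/s); the arm keeps its last pose, push and grip.
It fails at once if the plank is lifted off the bearer by more than 12 mm (z of plank_center in the frame of bearer above 0.077 m).
It fails at once if a bystander is moved by more than 30 mm (distance of any of offcut, tape_roll, screwdriver, jar, cup, can, wrench from where it was at the start of the episode above 0.03 m).
It also fails if it takes over 62 s, if anything falls off the work surface, if the arm or the gripper's body presses on something with over 40 N, if the wrist force passes 120 N, or if a joint passes its speed limit or range.

## Working session

There is one attempt and no reset: what is moved stays moved. The work goes in short steps, Python scripts to look and compute and a tool call to move; the robot and the scene stay as the last step left them, time stands still between calls to the robot, and variables do not carry over. Pictures are saved under pics/ and viewed, about 8 in all and at most 12, crops included, and the job is handed in when it is done.

Besides the shell and the picture viewer there is one more tool, called after ">>>" as a command line: name --pt "numbers of a row" for each row, then --argument value for the rest. apply_moves: Moves the arm, as the interface text tells. Its arguments: {"type":"object","properties":{"dp":{"type":"array","items":{"type":"array","items":{"type":"number"}}},"spin":{"type":"array","items":{"type":"number"}},"gripper":{"type":"array","items":{"type":"number"}}},"required":["dp","spin","gripper"]}

```bash
ls; mkdir -p pics
cat > h.py <<'E'
from bench import manip,cams,ticket
import numpy as np,cv2
def shot(n):
    im,d=cams.capture(n); np.savez('last_%s.npz'%n,im=im,d=d); return im,d
def load(n):
    z=np.load('last_%s.npz'%n); return z['im'],z['d']
def ray(n,u,v):
    c=cams.get_calibration(n);K=np.array(c['mtx'])
    dist=c.get('distortion',c.get('dist'))
    p=cv2.undistortPoints(np.array([[[u,v]]],float),K,None if dist is None else np.array(dist,float))[0,0]
    return np.array(c['position']),np.array(c['rotation'])@np.array([p[0],-p[1],-1])
def atz(n,u,v,z):
    o,r=ray(n,u,v); return o+r*(z-o[2])/r[2]
def pt(n,u,v):
    d=load(n)[1]; o,r=ray(n,u,v); return o+r*d[int(round(v)),int(round(u))]
def crop(n,x0,y0,x1,y1,f,name):
    im=load(n)[0][y0:y1,x0:x1]; cv2.imwrite('pics/'+name,cv2.resize(im,None,fx=f,fy=f,interpolation=cv2.INTER_CUBIC)[:,:,::-1])
E
python3 - <<'E'
from h import *
for n in('scene','top'):
    im,d=shot(n); c=cams.get_calibration(n); print(n,{k:np.round(v,3).tolist() for k,v in c.items()})
a=np.hstack([load('scene')[0],load('top')[0]])
cv2.imwrite('pics/a.png',cv2.resize(load('top')[0],(800,600))[:,:,::-1]);cv2.imwrite('pics/b.png',cv2.resize(load('scene')[0],(800,600))[:,:,::-1])
print(manip.get_obs())
E
```

```text
pics
scene {'mtx': [[381.844, 0.0, 278.639], [0.0, 381.844, 207.292], [0.0, 0.0, 1.0]], 'position': [1.065, 0.141, 0.812], 'rotation': [[-0.214, -0.817, 0.536], [0.977, -0.171, 0.13], [-0.014, 0.551, 0.834]]}
top {'mtx': [[458.268, 0.0, 290.561], [0.0, 458.268, 203.865], [0.0, 0.0, 1.0]], 'position': [0.411, 0.035, 1.389], 'rotation': [[0.029, 0.987, -0.16], [-1.0, 0.028, -0.005], [-0.001, 0.16, 0.987]]}
{'t': 0.1, 'qpos': array([-7.05956260e+01,  1.26723213e+01,  8.75185118e+01,  1.30004161e-03,
        7.99103802e+01, -7.22546583e+00]), 'qvel': array([ 0.03014472, -0.08985445, -0.13187211,  0.04732594,  0.10087176,
        0.02100666]), 'joint_efforts': array([ 1.03895753e-03, -4.98242533e+01, -3.90547657e+01, -6.11190944e-05,
        5.69657321e-03, -1.35612243e-05]), 'tool_pos': array([ 0.27995856, -0.55818844,  0.2302978 ]), 'tcp_rot': array([[-5.65820903e-04,  4.48220640e-01, -8.93922781e-01],
       [ 1.67358336e-03, -8.93921247e-01, -4.48220931e-01],
       [-9.99998439e-01, -1.74966706e-03, -2.44335277e-04]]), 'contact_force': array([-0.03276028,  0.00566387, -0.50925118]), 'wrist_torque': array([-0.01754926, -0.02516353,  0.0770427 ]), 'opening': 1.0017269452259456}
```

View pics/a.png

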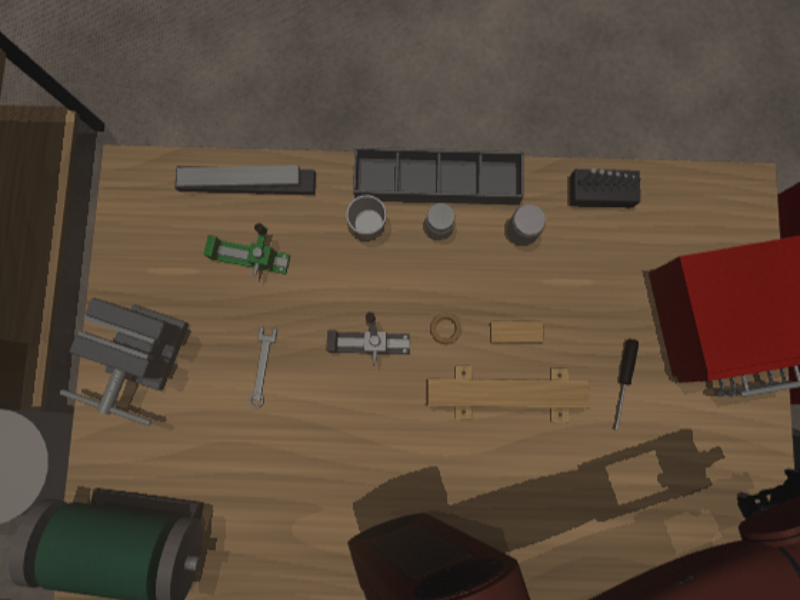

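View pics/b.png

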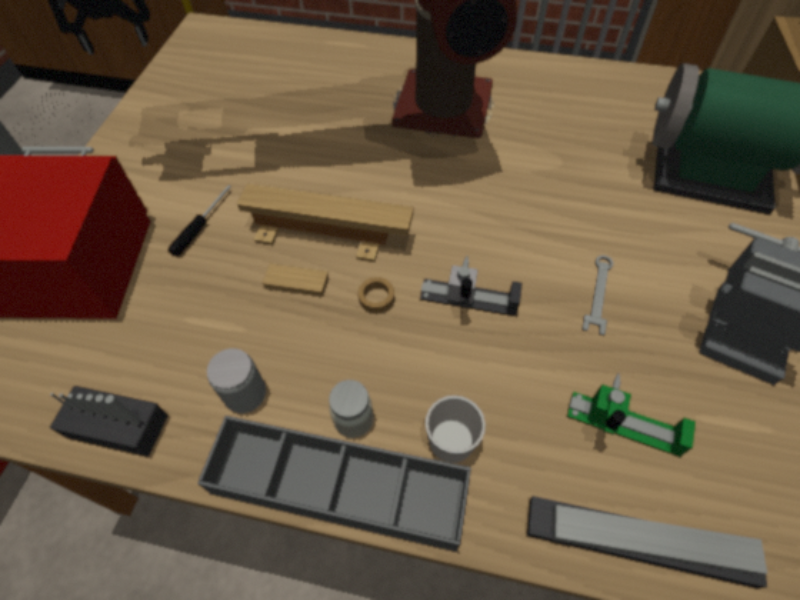

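The top view shows the grey gauge at about (370,342) and the green look-alike at (248,254). The plank on its bearer is at (508,392). The grey gauge beside the bearer's outward end fits the description, so I'll confirm it in a crop.

Run:
```python
from h import *
crop('top',222,210,422,300,4,'c.png')
crop('scene',160,120,370,225,3.8,'d.png')
```

```text
(no output)
```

View pics/c.png

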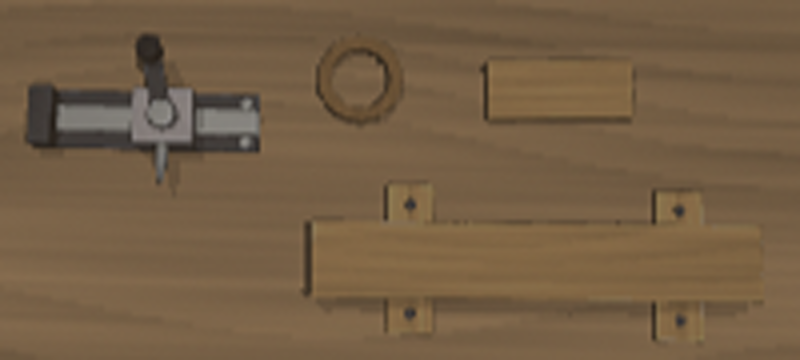

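View pics/d.png

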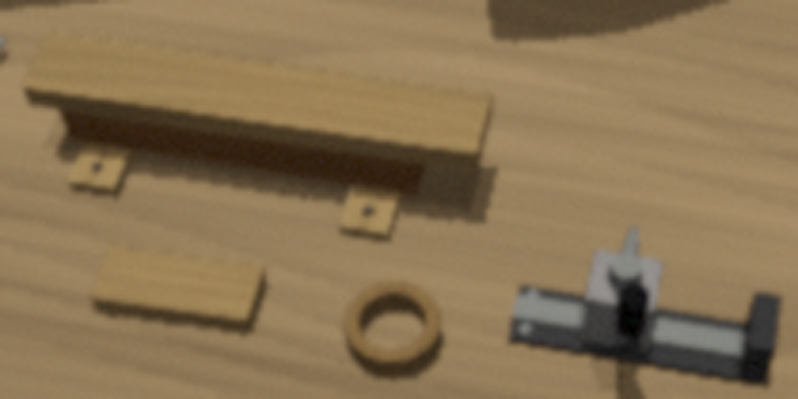

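The crops confirm it: a grey gauge with its end block at the left, crop px (42,115), carriage at (162,116), lever post at (149,47) pointing away, and pointer tip at (160,183). The plank's top corners are at (312,222), (312,297), (763,227) and (763,302).

Run:
```python
from h import *
def T(cx,cy,z): 
    p=atz('top',222+(cx+.5)/4-.5,210+(cy+.5)/4-.5,z); return np.round(p,4)
def S(cx,cy,z): return np.round(atz('scene',160+(cx+.5)/3.8-.5,120+(cy+.5)/3.8-.5,z),4)
print('plank L',T(312,222,.075),T(312,297,.075),'R',T(763,227,.075),T(763,302,.075))
print('plank S',S(490,96,.075),S(478,153,.075),S(26,92,.075))
print('post',T(149,47,.112),S(634,285,.112))
print('hinge cap',T(161,112,.075))
print('carr top',T(132,88,.064),T(192,88,.064),T(132,142,.064),T(192,142,.064))
print('tip',T(160,183,.057),S(632,231,.057))
print('block top',T(30,86,.045),T(28,144,.045),T(52,86,.045),T(52,144,.045))
print('rail end',T(259,96,.008),T(259,152,.008))
print('ring',T(360,80,.024),'offcut',T(560,90,.02))
print('feet',T(387,184,.012),T(387,334,.012),T(703,190,.012),T(703,341,.012))
for n,(u,v) in dict(blk=(42,115),carr=(140,130),pl=(330,260),plr=(740,265),post=(149,47)).items():
    print(n,np.round(pt('top',222+u/4,210+v/4),4))
```

```text
plank L [0.4484 0.0109 0.075 ] [0.3959 0.0096 0.075 ] R [ 0.454  -0.3094  0.075 ] [ 0.4015 -0.3087  0.075 ]
plank S [0.3969 0.01   0.075 ] [0.4482 0.0124 0.075 ] [ 0.4573 -0.3032  0.075 ]
post [0.5657 0.129  0.112 ] [0.56   0.1297 0.112 ]
hinge cap [0.5236 0.1212 0.075 ]
carr top [0.5413 0.1437 0.064 ] [0.5425 0.1002 0.064 ] [0.5022 0.1421 0.064 ] [0.5035 0.0988 0.064 ]
tip [0.4737 0.1212 0.057 ] [0.4779 0.1212 0.057 ]
block top [0.5425 0.2203 0.045 ] [0.4999 0.2196 0.045 ] [0.543  0.2041 0.045 ] [0.5004 0.2021 0.045 ]
rail end [0.5435 0.0521 0.008 ] [0.5013 0.0509 0.008 ]
ring [ 0.5561 -0.0232  0.024 ] offcut [ 0.5533 -0.1733  0.02  ]
feet [ 0.48   -0.0455  0.012 ] [ 0.3699 -0.0476  0.012 ] [ 0.4822 -0.2815  0.012 ] [ 0.3715 -0.2805  0.012 ]
blk [0.5206 0.2097 0.0419]
carr [0.5098 0.1353 0.0663]
pl [ 0.421  -0.0035  0.0774]
plr [ 0.4259 -0.2943  0.0731]
post [0.5646 0.1278 0.1129]
```

Heights and sizes agree with the description. The carriage centre is about (0.522, 0.121), and it goes home at y≈0.181. The plank end is at y≈0.011. Next I move towards the carriage's inward face with the fingers closing.

>>> apply_moves --pt "0.022 0.055 0" --pt "0.022 0.055 0" --pt "0.022 0.055 0" --pt "0.022 0.055 0" --pt "0.022 0.055 0" --pt "0.022 0.055 0" --pt "0.022 0.055 0" --pt "0.022 0.055 0" --pt "0.022 0.055 0" --pt "0.022 0.055 0" --pt "0.022 0.055 0" --pt "0 0 0" --spin '[5.8, 5.8, 5.8, 5.8, 5.8, 5.8, 5.8, 5.8, 5.8, 5.8, 5.8, 0]' --gripper '[0, 0, 0, 0, 0, 0, 0, 0, 0, 0, 0, 0]'

```text
t: 1.6
tool_pos: [0.5227, 0.0683, 0.2249]
tcp_rot: [[-0.006, 0.999, 0.042], [0.002, 0.042, -0.999], [-1.0, -0.006, -0.002]]
contact_force: [0.3, -0.7, -0.1]
opening: 0.0
```

>>> apply_moves --pt "0 -0.002 -0.05" --pt "0 -0.002 -0.05" --pt "0 0 -0.05" --pt "0 0 -0.022" --pt "0 0 0" --spin '[-2.8, 0, 0, 0, 0]' --gripper '[0, 0, 0, 0, 0]'

```text
t: 2.22
tool_pos: [0.5204, 0.0614, 0.048]
tcp_rot: [[-0.007, 1.0, -0.011], [0.0, -0.011, -1.0], [-1.0, -0.007, -0.0]]
contact_force: [-1.0, 0.7, 0.7]
opening: 0.004
```

>>> apply_moves --pt "0 0.014 0" --pt "0 0.01 0" --pt "0 0.01 0" --pt "0 0.01 0" --pt "0 0.01 0" --pt "0 0.01 0" --pt "0 0.01 0" --spin '[0, 0, 0, 0, 0, 0, 0]' --gripper '[0, 0, 0, 0, 0, 0, 0]'

```text
t: 3.1
tool_pos: [0.5226, 0.1387, 0.052]
tcp_rot: [[-0.001, 1.0, -0.012], [-0.002, -0.012, -1.0], [-1.0, -0.001, 0.002]]
contact_force: [-0.4, -3.4, -1.7]
opening: -0.0
```

>>> apply_moves --pt "0 0.005 0" --pt "0 0.005 0" --pt "0 0.004 0" --spin '[0, 0, 0]' --gripper '[0, 0, 0]'

```text
t: 3.48
tool_pos: [0.5227, 0.1487, 0.0521]
tcp_rot: [[-0.002, 1.0, -0.009], [-0.013, -0.009, -1.0], [-1.0, -0.002, 0.013]]
contact_force: [-1.9, -27.0, 3.7]
opening: -0.003
```

>>> apply_moves --pt "0 -0.012 0" --pt "0 -0.003 0.04" --pt "0.02 0 0.04" --pt "0.025 0.005 0" --pt "0 0.003 -0.022" --pt "0 0 -0.022" --pt "0 0 0" --spin '[0, 0, 0, 0, 0, 0, 0]' --gripper '[0, 0, 0, 0, 0, 0, 0]'

```text
t: 4.35
tool_pos: [0.5712, 0.1435, 0.0928]
tcp_rot: [[0.003, 1.0, -0.012], [-0.005, -0.012, -1.0], [-1.0, 0.004, 0.005]]
contact_force: [-0.6, 0.0, 0.5]
opening: 0.001
```

Run:
```python
from h import *
shot('top');shot('scene')
crop('top',222,190,372,300,5,'e.png'); crop('scene',270,130,390,220,6,'f.png')
print(manip.get_obs()['tool_pos'],manip.get_obs()['contact_force'])
```

```text
[0.57261898 0.14356093 0.09489347] [ 0.33156763  0.11645625 -0.20566446]
```

View pics/f.png

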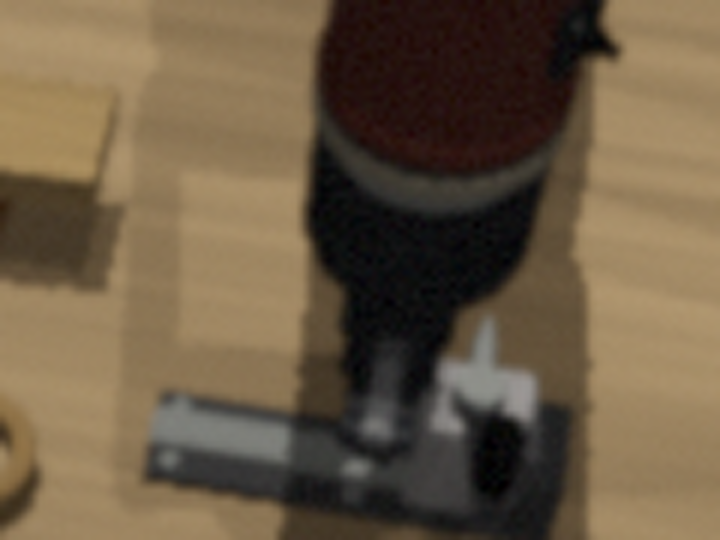

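The carriage sits against the end block with the lever still across and the pointer tip at crop (487,318). Now I swing the lever post round its arc.

>>> apply_moves --pt "-0.003 0.011 -0.007" --pt "-0.003 0.011 -0.002" --pt "0.003 0.016 0" --pt "-0.002 0.016 0" --pt "-0.007 0.015 0" --pt "-0.009 0.01 0" --spin '[0, 0, 0, 0, 0, 0]' --gripper '[0, 0, 0, 0, 0, 0]'

```text
t: 5.2
tool_pos: [0.5522, 0.2281, 0.0882]
tcp_rot: [[0.011, 1.0, -0.012], [-0.005, -0.012, -1.0], [-1.0, 0.011, 0.005]]
contact_force: [1.5, -0.9, 1.1]
opening: 0.001
```

>>> apply_moves --pt "-0.004 -0.001 0" --pt "-0.004 0 0" --pt "-0.003 0 0" --spin '[0, 0, 0]' --gripper '[0, 0, 0]'

```text
t: 5.58
tool_pos: [0.5444, 0.2288, 0.0893]
tcp_rot: [[0.023, 1.0, -0.011], [-0.002, -0.011, -1.0], [-1.0, 0.023, 0.002]]
contact_force: [17.5, 1.4, -12.1]
opening: -0.002
```

>>> apply_moves --pt "0.012 0 0" --pt "0 0 0.05" --pt "0 0 0.05" --pt "-0.016 -0.051 0" --pt "-0.016 -0.051 0" --pt "-0.016 -0.051 0" --pt "-0.016 -0.051 0" --pt "-0.016 -0.051 0" --pt "-0.016 -0.051 0" --pt "-0.016 -0.051 0" --pt "-0.016 -0.05 0" --pt "0 0 0" --spin '[0, 0, 0, 0, 0, 0, 0, 0, 0, 0, 0, 0]' --gripper '[0, 0, 0, 0.085, 0.085, 0.085, 0.085, 0.085, 0.085, 0.085, 0.085, 0.085]'

```text
t: 7.08
tool_pos: [0.4207, -0.1941, 0.1932]
tcp_rot: [[0.018, 1.0, -0.016], [-0.004, -0.016, -1.0], [-1.0, 0.018, 0.003]]
contact_force: [-0.4, 0.2, -0.1]
opening: 0.997
```

Run:
```python
from h import *
o=manip.get_obs();print(o['tool_pos'],o['opening'],np.round(o['tcp_rot'],3).tolist())
shot('top');shot('scene')
crop('top',222,205,322,280,8,'g.png')
crop('scene',220,140,380,225,5,'i.png')
print('tip earlier',atz('scene',270+487.5/6-.5,130+318.5/6-.5,.057))
```

```text
[ 0.42066024 -0.1941343   0.19324403] 0.9972764480565973 [[0.018, 1.0, -0.016], [-0.004, -0.016, -1.0], [-1.0, 0.018, 0.003]]
tip earlier [0.47212706 0.18197675 0.057     ]
```

View pics/g.png

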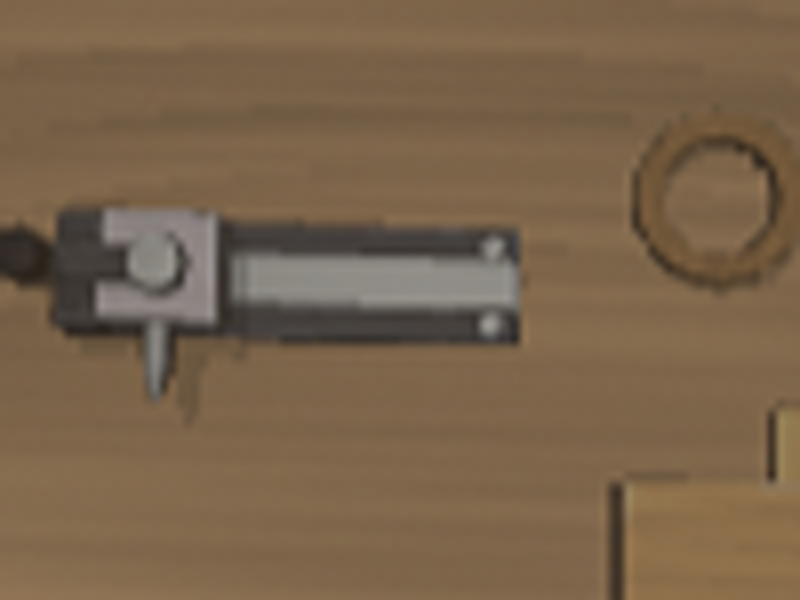

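View pics/i.png

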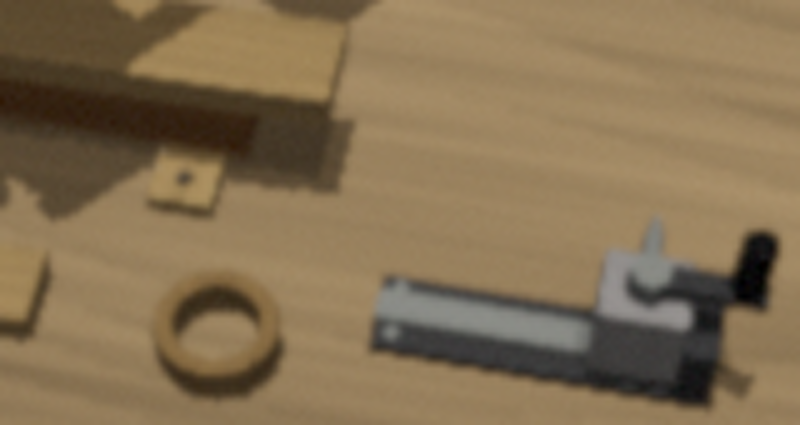

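The carriage is home against the end block and the lever points outward. Tip pixels are g(155,400) and i(656,218), and the plank's end edge is at g x≈624.

Run:
```python
from h import *
T=lambda x,y,z:np.round(atz('top',222+(x+.5)/8-.5,205+(y+.5)/8-.5,z),4)
S=lambda x,y,z:np.round(atz('scene',220+(x+.5)/5-.5,140+(y+.5)/5-.5,z),4)
print('tip',T(155,400,.057),S(656,218,.057))
print('end',T(624,484,.075),T(624,590,.075),S(347,24,.075),S(330,103,.075))
print('hinge/post',T(155,262,.07),T(18,255,.112))
```

```text
tip [0.4743 0.1811 0.057 ] [0.474  0.1823 0.057 ]
end [0.4486 0.0111 0.075 ] [0.4114 0.0102 0.075 ] [0.3949 0.0107 0.075 ] [0.4491 0.013  0.075 ]
hinge/post [0.5232 0.1819 0.07  ] [0.5207 0.2251 0.112 ]
```

>>> apply_moves --pt "0.002 0.006 -0.04" --pt "0.002 0.006 -0.04" --pt "0 0 -0.03" --spin '[0.5, 0, 0]' --gripper '[0.085, 0.085, 0.085]'

```text
t: 7.55
tool_pos: [0.4292, -0.1762, 0.0837]
tcp_rot: [[0.025, 1.0, 0.0], [-0.004, 0.001, -1.0], [-1.0, 0.025, 0.004]]
contact_force: [0.3, 0.1, -0.3]
opening: 0.995
```

>>> apply_moves --pt "-0.003 -0.003 -0.02" --pt "0 0 -0.019" --pt "0 0 0" --spin '[0, 0, 0]' --gripper '[0.085, 0.085, 0.085]'

```text
t: 7.92
tool_pos: [0.4252, -0.1722, 0.0405]
tcp_rot: [[0.019, 1.0, 0.008], [0.001, 0.008, -1.0], [-1.0, 0.019, -0.001]]
contact_force: [-0.0, -0.5, 1.2]
opening: 0.994
```

>>> apply_moves --pt "0 0 0" --pt "0 0 0" --pt "0 0 0" --pt "0 0 0" --pt "0 0 0" --pt "0 0 0" --spin '[0, 0, 0, 0, 0, 0]' --gripper '[0.04, 0.04, 0.04, 0.04, 0.04, 0.04]'

```text
t: 8.68
tool_pos: [0.4269, -0.1715, 0.043]
tcp_rot: [[0.021, 1.0, 0.01], [0.0, 0.01, -1.0], [-1.0, 0.021, 0.0]]
contact_force: [0.4, 0.7, -2.7]
opening: 0.625
```

```bash
cat > chk.py <<'E'
from h import *
o=manip.get_obs();print(np.round(o['tool_pos'],4),o['contact_force'].round(1))
for n in('top','scene'):
    a=shot(n)[1]
    c=cams.get_calibration(n);K=np.array(c['mtx']);v,u=np.mgrid[0:420,0:560]
    r=np.stack([(u-K[0,2])/K[0,0],-(v-K[1,2])/K[1,1],-np.ones(u.shape)],-1)*a[...,None]
    P=r@np.array(c['rotation']).T+np.array(c['position'])
    m=(P[...,0]>.40)&(P[...,0]<.445)&(P[...,1]>-.33)&(P[...,1]<.22)&(P[...,2]>.06)&(P[...,2]<.1)
    Q=P[m];
    for lo,hi in((-.3,-.25),(-.25,-.2),(-.13,-.08),(-.08,-.03),(-.03,.02),(.02,.06),(.06,.11),(.11,.16)):
        q=Q[(Q[:,1]>lo)&(Q[:,1]<hi)]
        if len(q)>10: print(n,lo,len(q),'z',np.median(q[:,2]).round(4), 'dz/dx',np.polyfit(q[:,0],q[:,2],1)[0].round(3))
E
python3 chk.py
```

```text
[ 0.4269 -0.1715  0.043 ] [ 0.4  0.7 -2.7]
top -0.13 281 z 0.076 dz/dx 0.022
top -0.08 288 z 0.0757 dz/dx 0.01
top -0.03 225 z 0.0756 dz/dx 0.005
scene -0.3 226 z 0.0775 dz/dx 0.003
scene -0.25 167 z 0.0773 dz/dx 0.004
scene -0.13 247 z 0.0768 dz/dx 0.003
scene -0.08 258 z 0.0768 dz/dx 0.007
scene -0.03 220 z 0.0765 dz/dx 0.003
```

>>> apply_moves --pt "0 0.012 -0.002" --pt "0 0.012 -0.001" --pt "0 0.012 -0.001" --pt "0 0.012 0" --spin '[0, 0, 0, 0]' --gripper '[0.04, 0.04, 0.04, 0.04]'

```text
t: 9.28
tool_pos: [0.4306, -0.1254, 0.0426]
tcp_rot: [[0.029, 1.0, 0.009], [-0.008, 0.01, -1.0], [-1.0, 0.028, 0.008]]
contact_force: [0.1, -2.2, 1.1]
opening: 0.623
```

```bash
python3 chk.py
```

```text
[ 0.4306 -0.1254  0.0426] [ 0.1 -2.2  1.1]
top -0.08 254 z 0.0751 dz/dx 0.03
top -0.03 256 z 0.0757 dz/dx 0.008
top 0.02 199 z 0.0757 dz/dx 0.02
scene -0.3 46 z 0.0764 dz/dx 0.007
scene -0.25 205 z 0.0765 dz/dx 0.017
scene -0.13 199 z 0.0765 dz/dx -0.069
scene -0.08 237 z 0.0764 dz/dx 0.027
scene -0.03 249 z 0.0763 dz/dx 0.017
scene 0.02 208 z 0.0763 dz/dx 0.017
```

>>> apply_moves --pt "-0.002 0.022 -0.0005" --pt "-0.002 0.022 -0.0005" --pt "-0.002 0.022 -0.0005" --spin '[0, 0, 0]' --gripper '[0.04, 0.04, 0.04]'

```text
t: 9.75
tool_pos: [0.4264, -0.0588, 0.0425]
tcp_rot: [[0.032, 0.999, 0.01], [-0.01, 0.01, -1.0], [-0.999, 0.032, 0.01]]
contact_force: [0.4, -3.6, 3.5]
opening: 0.626
```

```bash
python3 chk.py
```

```text
[ 0.4264 -0.0588  0.0425] [ 0.4 -3.6  3.5]
top -0.03 96 z 0.0752 dz/dx -0.015
top 0.02 231 z 0.0747 dz/dx 0.027
top 0.06 283 z 0.0748 dz/dx 0.026
top 0.11 80 z 0.0738 dz/dx 0.063
scene -0.13 212 z 0.077 dz/dx 0.013
scene -0.08 97 z 0.0764 dz/dx -0.033
scene -0.03 250 z 0.076 dz/dx 0.012
scene 0.02 205 z 0.0759 dz/dx 0.02
scene 0.06 269 z 0.0756 dz/dx 0.022
scene 0.11 90 z 0.0754 dz/dx 0.008
```

>>> apply_moves --pt "-0.001 0.022 0" --pt "-0.001 0.022 0" --pt "0 0.008 0" --spin '[0, 0, 0]' --gripper '[0.04, 0.04, 0.04]'

```text
t: 10.22
tool_pos: [0.4231, -0.0035, 0.0418]
tcp_rot: [[0.03, 0.999, 0.012], [-0.007, 0.012, -1.0], [-1.0, 0.03, 0.008]]
contact_force: [0.4, -2.6, 2.0]
opening: 0.619
```

```bash
python3 chk.py
python3 - <<'E'
from h import *
crop('top',222,205,322,280,8,'j.png'); crop('scene',270,130,390,220,6.6,'k.png')
E
```

```text
[ 0.4231 -0.0035  0.0418] [ 0.4 -2.6  2. ]
top -0.25 11 z 0.0607 dz/dx 0.015
top -0.13 184 z 0.0768 dz/dx -0.011
top 0.02 11 z 0.076 dz/dx -0.032
top 0.06 221 z 0.0737 dz/dx 0.025
top 0.11 283 z 0.0732 dz/dx 0.017
scene -0.13 247 z 0.0772 dz/dx 0.009
scene -0.08 250 z 0.0766 dz/dx 0.008
scene -0.03 75 z 0.0756 dz/dx 0.007
scene 0.02 209 z 0.0753 dz/dx 0.011
scene 0.06 268 z 0.0746 dz/dx 0.016
scene 0.11 271 z 0.0739 dz/dx 0.01
```

View pics/j.png

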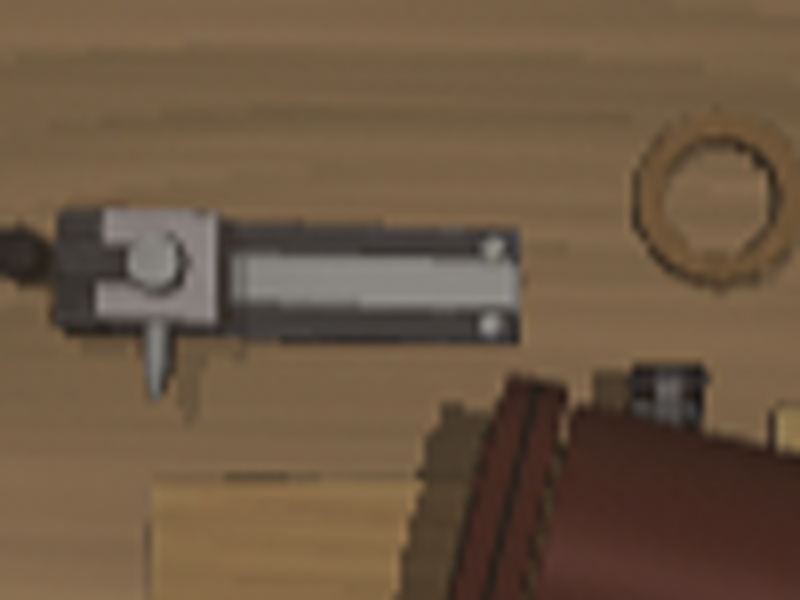

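View pics/k.png

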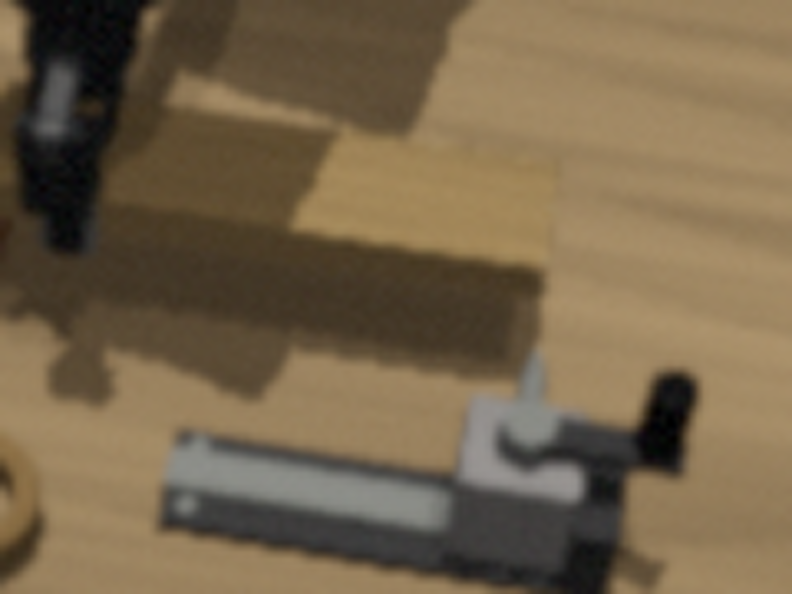

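The plank's end edge is at j x≈151, against the tip at x≈155. In k the edge runs (556,163)–(545,268), with the tip at (537,345).

Run:
```python
from h import *
T=lambda x,y,z:np.round(atz('top',222+(x+.5)/8-.5,205+(y+.5)/8-.5,z),4)
S=lambda x,y,z:np.round(atz('scene',270+(x+.5)/6.6-.5,130+(y+.5)/6.6-.5,z),4)
print('tip',T(155,400,.057),S(537,345,.057))
for z in(.073,.075): print('end',T(151,484,z),T(151,590,z),S(556,163,z),S(545,268,z))
```

```text
tip [0.4743 0.1811 0.057 ] [0.4698 0.1822 0.057 ]
end [0.4438 0.1794 0.073 ] [0.4066 0.1777 0.073 ] [0.3931 0.1786 0.073 ] [0.4457 0.1802 0.073 ]
end [0.4438 0.1792 0.075 ] [0.4066 0.1774 0.075 ] [0.3949 0.1785 0.075 ] [0.4474 0.1801 0.075 ]
```

The cameras and the TCP travel agree that the end is about 2.5 mm short.

>>> apply_moves --pt "0.001 0.002 0" --pt "0 0 0" --spin '[0, 0]' --gripper '[0.04, 0.04]'

```text
t: 10.58
tool_pos: [0.4241, -0.0014, 0.0418]
tcp_rot: [[0.029, 1.0, 0.011], [-0.005, 0.011, -1.0], [-1.0, 0.029, 0.006]]
contact_force: [0.2, 4.1, 4.9]
opening: 0.622
```

```bash
python3 chk.py
python3 - <<'E'
from h import *
o=manip.get_obs();print(o['opening'],o['qvel'].round(2),o['tcp_rot'].round(3).tolist())
crop('top',222,205,322,280,8,'l.png')
E
```

```text
[ 0.4241 -0.0014  0.0418] [0.2 4.1 4.9]
top -0.25 16 z 0.0604 dz/dx 0.008
top -0.13 199 z 0.0763 dz/dx 0.026
top 0.06 211 z 0.0733 dz/dx 0.022
top 0.11 284 z 0.0734 dz/dx -0.003
scene -0.13 247 z 0.0772 dz/dx 0.023
scene -0.08 253 z 0.0767 dz/dx 0.007
scene -0.03 69 z 0.0755 dz/dx 0.008
scene 0.02 206 z 0.0751 dz/dx 0.009
scene 0.06 266 z 0.0748 dz/dx 0.016
scene 0.11 267 z 0.0739 dz/dx 0.006
0.6226423301361707 [ 0.16 -0.11  0.08 -0.05 -0.09  0.06] [[0.029, 1.0, 0.011], [-0.005, 0.011, -1.0], [-1.0, 0.029, 0.006]]
```

View pics/l.png

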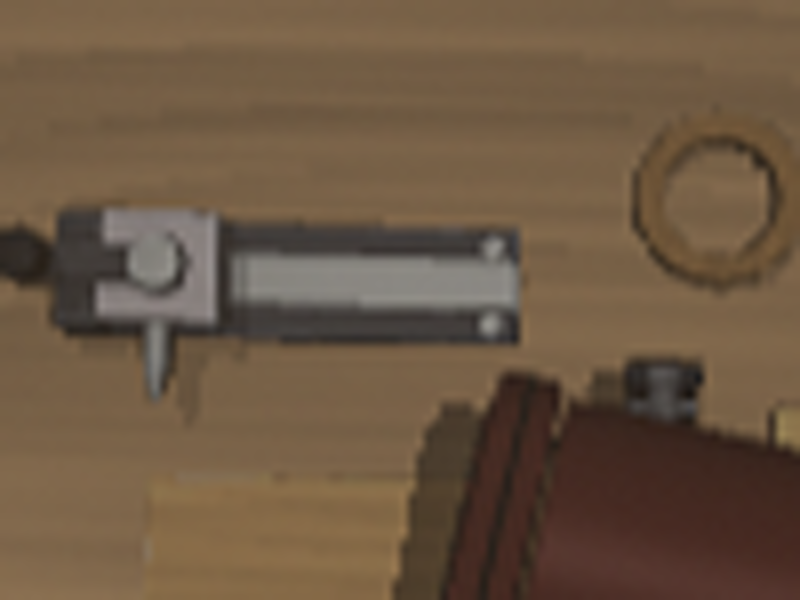

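```bash
python3 -c "
from bench import ticket
print(ticket.close_job())"
```

```text
the job is handed in; nothing more can be done
None
```

I did the job in the required order and handed it in at about 10.7 s on the robot's clock, with the gripper still holding the plank. The hand-in gives no verdict.

- **Carriage:** I pushed it against the end block until the push reached about 27 N. Pictures afterwards show it still home.
- **Lever:** I swung it to its stop, where the push reached about 17 N. Pictures show it pointing outward in line with the rail.
- **Plank position:** I slid it about 170 mm along the bearer in the gripper. By the last pictures and the distance the gripper travelled, its end is within about 1 mm of the pointer tip. The gripper opening reads about 53 mm, which matches the 54 mm plank, and in the pictures the plank is clear of the gauge.
- **Plank level:** It is not perfectly flat. I estimate a nose-down pitch of 0.01–0.015 rad and a roll of 0.01–0.02 rad, both under the 0.05 limit. Its centre is at about the right height, roughly 65 mm, and about 2–3 mm off the bearer's centre line.
- **Camera disagreement:** The two cameras differ by 1–2 mm in height and about 1 mm at the pointer tip, within the calibration error.
- **Bystanders:** The tape roll has not moved in the last pictures. I did not measure the other things again, but no move went near them.

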